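Shut and latch the sous-vide tub

TASK

Close up the sous-vide tub: push its half-open hinged lid down until it lies flat on the rim, then push the latch lever on each side over centre, inwards over the lid, until both have snapped shut. Only push with the fingers: do not lift the lid further open, and pick up, knock over or shift none of the things standing about.

Things in the scene. Friction and masses are not known exactly. Their poses are not given: they have to be found in the camera images.
- tub: clear plastic food tub fixed to the table, 330 mm long (its x, away from the robot), 282 mm wide over its white rims (its y), rim 150 mm above the table. Origin: centre of its underside on the table. The hinged lid covers its near part, a fixed strip the rest. A latch lever stands on each long side at tub x = -50 mm. A second tub far to the right is closed, has no latches and is not part of the job
- circulator_top (a point): middle of the top of the black circulator head, 60 x 85 mm, fixed on the tub's rear cover strip at tub x = +120, y = -20 mm, from 158 up to 278 mm above the table. The strip (white, 8 mm, top at 158 mm) runs from tub x = +71 mm to the far end
- lid (a joint): hinged lid of the tub: 235 mm long, 280 mm wide, 8 mm thick, white frame with a clear panel. rad: 0 = lying flat and shut on the rim (top at 158 mm), positive = front edge raised. It starts part open (0.45 to 0.7) and its stiff hinge keeps it wherever it is left; pressing 25 mm or so from the front edge takes about 1 to 4 N
- lid_hinge (a point): middle of the lid's hinge line, which runs along the tub's y at tub x = +70 mm, 154 mm above the table
- lid_front (a point): middle of the lid's front edge (the edge nearest the robot), on its top face; 235 mm from the hinge line; moves with the lid. A low grip ridge 70 mm wide and 14 mm high stands on the lid from 6 to 18 mm behind this edge
- latch_left (a joint): over-centre lever on the left (+y of the tub) long side. rad: 0 = open, leaning 49 degrees outwards from upright; 0.85 = upright (dead centre); 1.70 = latched, leaning 49 degrees inwards, its toe on the lid. Turns about the tub's x axis. A spring snaps it to the nearer end: off its stop it takes some 0.25 Nm (4 N at the grip), nothing at dead centre, then it flies on by itself
- latch_left_pivot (a point): pivot axis of the left latch lever, 162 mm above the table, 165 mm to the left of the tub's middle plane
- latch_left_tip (a point): centre of the grip at the end of the left latch lever: a black bar of 16 mm diameter, 36 mm long along the tub's x, 64 mm from the pivot; between them a steel strip 18 mm wide and 6 mm thick. Open, it is 48 mm outside the pivot and 42 mm above it
- latch_right (a joint): over-centre lever on the right (-y of the tub) long side. rad: 0 = open, leaning 49 degrees outwards from upright; 0.85 = upright (dead centre); 1.70 = latched, leaning 49 degrees inwards, its toe on the lid. Turns about the tub's x axis. A spring snaps it to the nearer end: off its stop it takes some 0.25 Nm (4 N at the grip), nothing at dead centre, then it flies on by itself
- latch_right_pivot (a point): pivot axis of the right latch lever, 162 mm above the table, 165 mm to the right of the tub's middle plane
- latch_right_tip (a point): centre of the grip at the end of the right latch lever: a black bar of 16 mm diameter, 36 mm long along the tub's x, 64 mm from the pivot; between them a steel strip 18 mm wide and 6 mm thick. Open, it is 48 mm outside the pivot and 42 mm above it
- spice_jar: closed amber glass jar, 60 mm wide, 90 mm tall, loose, beside the tub on its left side (+y of the tub). Origin: centre of its underside. Not to be disturbed
- ramekin: white open ceramic cup, 80 mm wide, 45 mm tall, loose, beside the tub on its right side. Origin: centre of its underside. Not to be disturbed
- spoon: spoon with a steel bowl and a wooden handle, lying loose in front of the tub (on the robot's side). Origin: on its underside. Not to be disturbed
- timer: round white kitchen timer, 64 mm wide, 41 mm tall, loose, in front of the tub. Origin: centre of its underside. Not to be disturbed
- steel_bowl: steel bowl, 130 mm wide, 60 mm tall, loose, right of the tub towards its far end. Origin: centre of its underside. Not to be disturbed
- oil_bottle: green glass bottle, 60 mm wide, 200 mm tall, loose, left of the tub, further from the robot than the jar. Origin: centre of its underside. Not to be disturbed
- shaker: small steel shaker, 38 mm wide, 66 mm tall, standing loose on the fixed rear part of the tub's cover, beside the black circulator head. Origin: centre of its underside. Not to be disturbed

How it is judged:
On the way, in this order (a step that is already met when the one before it is completed fails the run):
1. the lid lies shut, both latches still open (value of joint lid below 0.04 rad and value of joint each of latch_left, latch_right below 0.6 rad), for 0.2 s.
2. both latch levers have snapped over onto the lid (value of joint each of latch_left, latch_right above 1.6 rad), for 0.2 s.
At the end, for the whole second after the job is handed in: The lid is shut (within 0.04 rad), both latch levers rest in their inward, latched position (beyond 1.6 of 1.7 rad), nothing moves, and no bystander was shifted more than 25 mm (all of step 2 and value of joint lid below 0.04 rad and velocity of joint lid between -0.05 and 0.05 rad/s and velocity of joint latch_left between -0.05 and 0.05 rad/s and velocity of joint latch_right between -0.05 and 0.05 rad/s); the robot touches nothing.
It fails at once if a latch lever goes over centre while the lid is still open (value of joint lid above 0.12 rad and value of joint any of latch_left, latch_right above 0.9 rad).
It fails at once if the lid is lifted further open than it stood (value of joint lid above 0.76 rad).
It fails at once if one of the loose things standing about is picked up, knocked over or shoved more than 25 mm (distance of any of spice_jar, ramekin, spoon, timer, steel_bowl, oil_bottle, shaker from where it was at the start of the episode above 0.025 m).
It also fails if it takes over 51 s, if anything falls off the work surface, if the arm or the gripper's body presses on something with over 40 N, if the wrist force passes 120 N, or if a joint passes its speed limit or range.

ROBOT

A 6-joint arm with a two-finger parallel gripper is mounted at the origin on the work surface. World frame = base frame: x ahead of the robot, y to its left, z up, the work surface at z = 0. Lengths are in m, angles in rad, forces in N, time in s.
With the tool pointing down it reaches from about 0.275 to 0.875 m from the base axis. Payload 12.5 kg.
Tool frame: the origin (TCP) lies on the centre line of the jaws, within the pads' length; the fingertips stand r.finger_overhang ahead of it and the grasp point (between the pads) lies 3 mm ahead of it (r.finger_overhang is the distance from the TCP to the fingertips, in m); z points along the fingers, y is the direction in which the jaws open and shut (so a half turn about z gives the same grasp; the last joint's range is limited). The gripper opens to 85 mm and grips with 20 to 120 N. Pads are 22 mm wide; open, the fingers measure 114 mm over their backs; the gripper's body (76 mm by 85 mm) begins 54 mm behind the grasp point. The pads swing forward as they close: fully open they stand 13 mm farther back than shut.
Start: joints at [1.035, 0.351, 1.652, -0, 1.139, -0.085], TCP at [0.24, 0.495, 0.253] pointing down, gripper open.
Joint ranges: [-2.75, 2.75], [-0.79, 2.1], [0.01, 2.65], [-1.57, 4.71], [0.07, 3.14], [-2.87, 2.87]. Speed limits (rad/s): [2.22, 2.22, 2.79, 3.14, 3.14, 3.14].

INTERFACE

Orientations are given as a unit quaternion [x, y, z, w].
In Python, from cell import r, optics gives the robot as it stands. The module is installed in compiled form; this text tells all that it offers. Calls block until the motion is done:
- r.move_to(position, orientation): joint-space move of the TCP to a pose.
- r.move_linear(position, rot=None, vel=0.15): straight line of the TCP; rot=None keeps the orientation; vel is the mean speed in m/s.
- r.set_joints(angles): joint-space move.
- r.set_gripper(opening, squeeze=None): opening from 0.0 (shut) to 1.0 (fully open); squeeze is the grip in N (None keeps the last); returns when the fingers have stopped.
- r.sleep(seconds).
- r.inverse_kinematics(position, orientation): joint angles nearest the present ones, or None.
- optics.get_image(name): name is "scene" or "top" or "wrist"; returns a dict with "pixels" (400x640x3 uint8, red, green, blue), "depth" (400x640 float32, m along the optical axis (not along the pixel's ray), 0 where there is no reading), "fx", "fy", "cx", "cy" (pixels), "camera_from_world" (4x4, takes a point from world to camera coordinates); the wrist camera has in their place "mount" (4x4, takes a point from camera to tool coordinates, whose origin is the TCP and whose axes are the flange's). Camera axes: x right, y down, z forward; pixel columns grow to the right and rows downward; lengths in m; the calibration is good to about 2 mm. A picture is of the moment at which its call begins: read the wrist's pose just before it.
A pose or a line that the arm cannot do raises r.PlanningError and nothing moves.
- r.hand_in(): hands the job in, once; it reports no verdict.
Readings, each from a call of its own:
- r.current_t(): time.
- r.current_q(): joint angles.
- r.current_qvel(): joint speeds.
- r.current_effort(): joint torques, N m.
- r.current_tool_pos(): TCP position.
- r.current_ee_rot(): TCP orientation.
- r.current_contact_force(): force on the tool from outside, world axes, zero at the start.
- r.current_torque(): the same for the moment, N m.
- r.current_opening(): opening from 0.0 (shut) to 1.0 (fully open).
Only numpy, scipy, OpenCV 4.12 (cv2) and the standard library are available. Lean on these libraries where they do the work, as an engineer would, in place of code of your own. Each camera call takes 0.05 s, during which the arm holds its last target.

## Working session

There is one attempt and no reset: what is moved stays moved. The work goes in short steps, each a Python script; the robot and the scene stay as the last script left them, time stands still between calls to the robot, and variables do not carry over. Pictures are saved under pics/ and viewed, and the job is handed in when it is done.

```bash
mkdir -p pics; python3 - <<'E'
from cell import r, optics
import cv2, numpy as np, pickle
print(r.current_t(), r.current_q(), r.current_tool_pos(), r.current_ee_rot(), r.finger_overhang)
for n in ["scene","top"]:
    d=optics.get_image(n); pickle.dump(d,open(f"{n}.pkl","wb"))
    cv2.imwrite(f"pics/{n}1.png",d["pixels"][:,:,::-1])
    print(n,d["fx"],d["cx"],d["cy"],np.round(d["camera_from_world"],3))
E
```

```text
0.0 [ 1.03541395e+00  3.51247433e-01  1.65249484e+00 -2.20503417e-06
  1.13908189e+00 -8.46112079e-02] [0.2394251  0.49478165 0.25272538] [ 2.23481719e-01  9.74707927e-01 -5.86710971e-04 -1.86886405e-04] 0.022
scene 423.50305667538714 316.34807227324734 199.21223009115292 [[ 0.651  0.759 -0.01  -0.405]
 [ 0.578 -0.505 -0.641 -0.199]
 [-0.492  0.412 -0.767  1.305]
 [ 0.     0.     0.     1.   ]]
top 404.64216372451466 319.7555708173175 197.24354216124897 [[-0.009 -1.     0.021  0.027]
 [-0.994  0.007 -0.109  0.556]
 [ 0.109 -0.022 -0.994  1.194]
 [ 0.     0.     0.     1.   ]]
```

View pics/scene1.png

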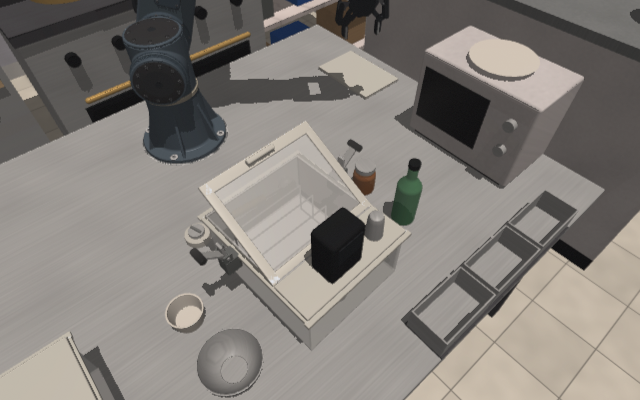

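View pics/top1.png

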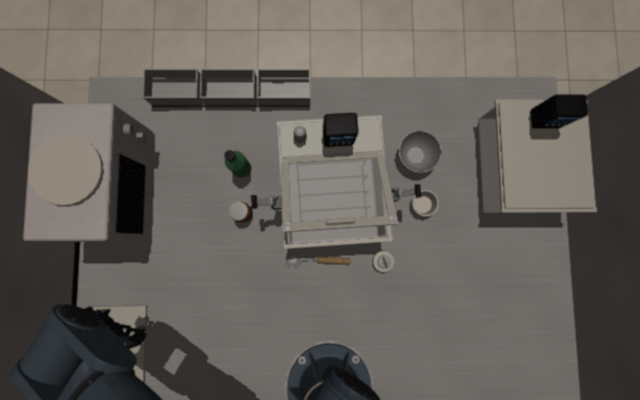

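The scene view shows the half-open lid, both levers (right grip near (197,258), left near (353,147)) and the loose items. The top view has the tub at (280-392, 118-245) and the grips at (254,201) and (418,190). I'll enlarge the crops.

```bash
python3 - <<'E'
import cv2,pickle
d=pickle.load(open("top.pkl","rb"));p=d["pixels"][100:280,215:455,::-1]
cv2.imwrite("pics/topc.png",cv2.resize(p,None,fx=3.33,fy=3.33,interpolation=cv2.INTER_CUBIC))
d=pickle.load(open("scene.pkl","rb"));p=d["pixels"][110:350,160:440,::-1]
cv2.imwrite("pics/scenec.png",cv2.resize(p,None,fx=2.5,fy=2.5,interpolation=cv2.INTER_CUBIC))
E
```

```text
(no output)
```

View pics/topc.png

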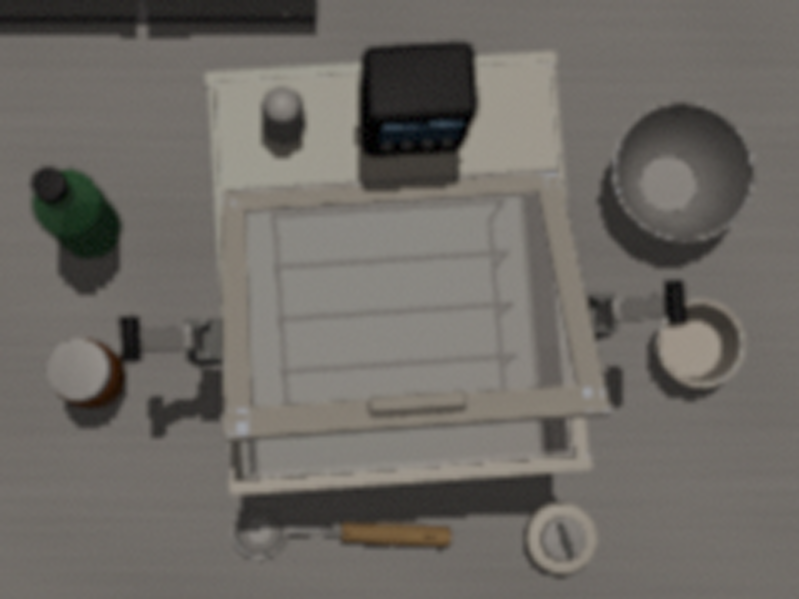

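View pics/scenec.png

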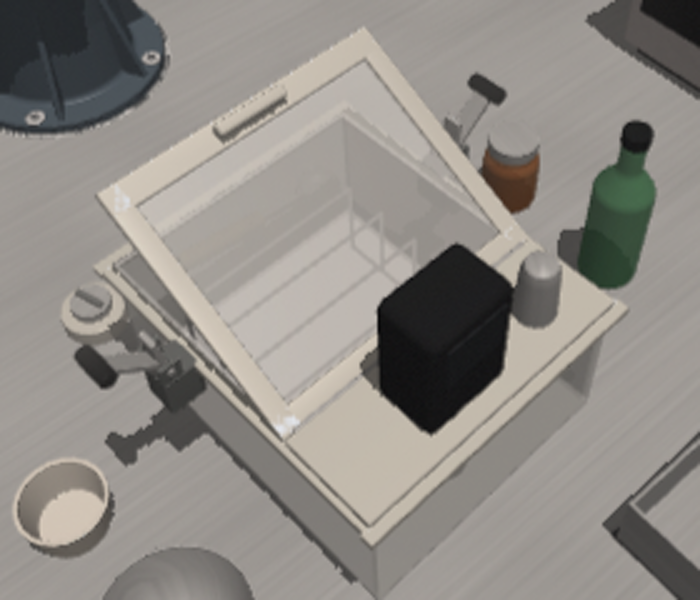

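In the top crop: strip rear corners (207,73) and (555,54), front rim corners (232,493) and (592,467), grips (130,338) and (675,302), lid front ridge (418,405).

```bash
cat > h.py <<'E'
import numpy as np,pickle
def ray(d,u,v):
    T=np.array(d["camera_from_world"]);R=T[:3,:3];c=-R.T@T[:3,3]
    w=R.T@np.array([(u-d["cx"])/d["fx"],(v-d["cy"])/d["fy"],1]);return c,w
def atz(d,u,v,z):
    c,w=ray(d,u,v);return c+w*(z-c[2])/w[2]
def dep(d,u,v):
    c,w=ray(d,u,v);z=d["depth"][int(round(v)),int(round(u))];return c+w*z
E
python3 - <<'E'
from h import *
np.set_printoptions(precision=4,suppress=True)
d=pickle.load(open("top.pkl","rb"));s=pickle.load(open("scene.pkl","rb"))
T=lambda u,v:(215+u/3.33-.35,100+v/3.33-.35)
S=lambda u,v:(160+u/2.5-.3,110+v/2.5-.3)
for n,f,I,P,z in [("RL",T,d,(207,73),.158),("RR",T,d,(555,54),.158),("FL",T,d,(232,493),.15),("FR",T,d,(592,467),.15),
 ("gripL",T,d,(130,338),.204+.006),("gripR",T,d,(675,302),.21),("sRL",S,s,(625,308),.158),("sRR",S,s,(372,535),.158),("sgripL",S,s,(487,88),.21),("sgripR",S,s,(96,366),.21),
 ("lidFL",T,d,(232,432),.25),("lidFR",T,d,(603,408),.25),("ridge",T,d,(418,405),.27),("slidFL",S,s,(362,32),.25),("slidFR",S,s,(103,195),.25),("ridge",S,s,(250,113),.27),
 ("jarlid",T,d,(82,370),.09),("ram",T,d,(702,343),.045),("bowl",T,d,(682,172),.06),("bottletop",T,d,(50,184),.2),("timer",T,d,(562,538),.041),("spoonL",T,d,(260,540),.01),("spoonR",T,d,(450,536),.01),("shaker",T,d,(283,104),.224),("circ",T,d,(420,77),.278)]:
    p=f(*P);print(n,np.round(p,1),atz(I,*p,z),dep(I,*p))
E
```

```text
RL [276.8 121.6] [0.7531 0.1419 0.158 ] [0.7555 0.1425 0.1499]
RR [381.3 115.9] [ 0.7685 -0.1477  0.158 ] [ 0.77   -0.1486  0.1532]
FL [284.3 247.7] [0.4076 0.1216 0.15  ] [0.4076 0.1219 0.1464]
FR [392.4 239.9] [ 0.4258 -0.1704  0.15  ] [ 0.4261 -0.2003  0.0006]
gripL [253.7 201.2] [0.5278 0.1962 0.21  ] [0.5276 0.1959 0.212 ]
gripR [417.4 190.3] [ 0.5529 -0.227   0.21  ] [ 0.553  -0.2272  0.2093]
sRL [409.7 232.9] [0.7585 0.1366 0.158 ] [0.7555 0.1419 0.1499]
sRR [308.5 323.7] [ 0.7719 -0.1451  0.158 ] [ 0.7683 -0.1424  0.1477]
sgripL [354.5 144.9] [0.5329 0.1932 0.21  ] [0.5327 0.1934 0.2097]
sgripR [198.1 256.1] [ 0.5585 -0.2283  0.21  ] [ 0.5599 -0.2286  0.212 ]
lidFL [284.3 229.4] [0.4536 0.115  0.25  ] [0.453  0.1135 0.2727]
lidFR [395.7 222.2] [ 0.469  -0.1598  0.25  ] [ 0.468  -0.1551  0.2726]
ridge [340.2 221.3] [ 0.4714 -0.021   0.27  ] [ 0.4709 -0.0202  0.2804]
slidFL [304.5 122.5] [0.4354 0.1281 0.25  ] [0.4532 0.1142 0.2687]
slidFR [200.9 187.7] [ 0.4525 -0.1494  0.25  ] [ 0.4704 -0.1551  0.2695]
ridge [259.7 154.9] [ 0.4721 -0.0192  0.27  ] [ 0.4774 -0.0223  0.2759]
jarlid [239.3 210.8] [0.5126 0.254  0.09  ] [0.5127 0.2542 0.0885]
ram [425.5 202.7] [ 0.5362 -0.2941  0.045 ] [ 0.5403 -0.3067  0.0011]
bowl [419.5 151.3] [ 0.6898 -0.2776  0.06  ] [ 0.7023 -0.2929  0.0043]
bottletop [229.7 154.9] [0.651  0.2614 0.2   ] [0.6513 0.2617 0.1985]
timer [383.4 261.2] [ 0.3636 -0.1637  0.041 ] [ 0.3635 -0.164   0.0392]
spoonL [292.7 261.8] [0.3631 0.1055 0.01  ] [0.3628 0.1058 0.0036]
spoonR [349.8 260.6] [ 0.3649 -0.067   0.01  ] [ 0.3645 -0.0679  0.001 ]
shaker [299.6 130.9] [0.7082 0.0773 0.224 ] [0.7084 0.0773 0.2231]
circ [340.8 122.8] [ 0.7132 -0.0254  0.278 ] [ 0.7134 -0.0255  0.2775]
```

Consistency check on the measurements:
- The grip spacing is 0.423 m (expected 0.426).
- The circulator lands within 1 mm of its prediction.
- The lid front is 0.234 m from the hinge, which puts the lid at about 0.52 rad.

So the tub origin is about (0.5927, -0.0136) with yaw 0.060. Next I shut the gripper and go above the lid.

```bash
cat >> h.py <<'E'
yaw=0.0603; O=np.array([0.5927,-0.0136]); X=np.array([np.cos(yaw),np.sin(yaw)]); Y=np.array([-X[1],X[0]])
def W(tx,ty,tipz): p=O+tx*X+ty*Y; return [float(p[0]),float(p[1]),float(tipz+0.022)]
Q=[-np.sin(yaw/2),np.cos(yaw/2),0,0]
E
python3 - <<'E'
from h import *
from cell import r,optics
import cv2
r.set_gripper(0.0)
p=r.current_tool_pos(); r.move_linear([p[0],p[1],0.36],vel=0.3)
r.move_to(W(-.12,.06,.33),Q)
print(r.current_t(),r.current_tool_pos(),r.current_ee_rot(),r.current_contact_force(),r.current_opening())
for n in ["scene","wrist"]:
    d=optics.get_image(n); cv2.imwrite(f"pics/{n}2.png",d["pixels"][:,:,::-1])
E
```

```text
3.225 [0.46927635 0.039584   0.3518474 ] [-3.03459914e-02  9.99539440e-01  7.62018979e-05 -1.49313389e-04] [-0.45045388 -0.17079699 -0.45302439] -0.0012092139249049922
```

View pics/scene2.png

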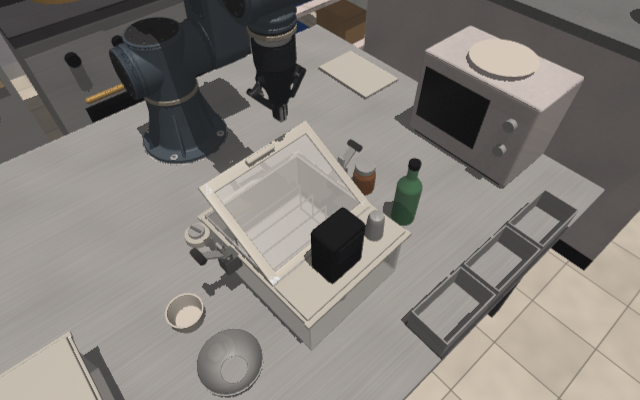

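View pics/wrist2.png

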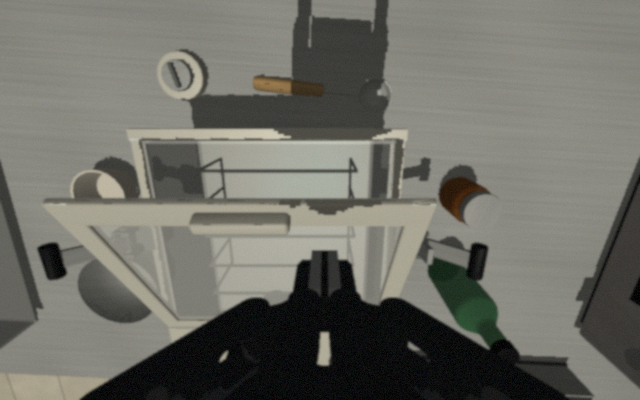

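The fingers are shut above the lid with clear space around them (wrist view: grips at (52,262) and (478,262)). Next I press the lid down along its arc, stepping and watching the force.

```bash
python3 - <<'E'
from h import *
from cell import r,optics
import cv2
f0=np.array(r.current_contact_force())
rho=.205
def pt(th,dz=0): return W(.07-rho*np.cos(th), .06, .154+rho*np.sin(th)+.004+dz)
r.move_linear(pt(.60,.02),vel=.2)
for th in list(np.arange(.56,.0,-.07))+[0]:
    r.move_linear(pt(th),vel=.12)
    f=np.array(r.current_contact_force())-f0
    print(round(th,2),r.current_t(),np.round(f,1),np.round(r.current_tool_pos(),4))
    if f[2]>15: break
E
```

```text
0.56 4.0583 [0.1 0.1 0.3] [0.4856 0.0401 0.2899]
0.49 4.325 [-0.2  0.2 -0.9] [0.4784 0.0396 0.2771]
0.42 4.5917 [ 0.1 -0.1 -1. ] [0.4722 0.0392 0.264 ]
0.35 4.8583 [-0.9 -0.5 -0.6] [0.4668 0.0389 0.2506]
0.28 5.125 [-0.8 -0.2  0.4] [0.4624 0.0386 0.237 ]
0.21 5.3917 [-0.9 -0.1  0.1] [0.4589 0.0384 0.223 ]
0.14 5.6583 [-0.7 -0.2  0.1] [0.4564 0.0383 0.2089]
0.07 5.925 [-0.2 -0.5  0.7] [0.4548 0.0382 0.1946]
0 6.1917 [-0.3 -0.4  0.1] [0.4545 0.0382 0.1804]
```

```bash
python3 - <<'E'
from h import *
from cell import r,optics
import cv2
for z in [.157,.1555,.154,.1525,.151,.1495]:
    r.move_linear(W(.07-.205,.06,z),vel=.05); r.sleep(.05)
    f=np.array(r.current_contact_force()); print(z,r.current_t(),np.round(f,1),np.round(r.current_tool_pos(),4))
    if f[2]>12: break
for n in ["scene","top"]:
    d=optics.get_image(n);pickle.dump(d,open(n+"3.pkl","wb")); cv2.imwrite(f"pics/{n}3.png",d["pixels"][:,:,::-1])
E
```

```text
0.157 6.4917 [ 0.1 -0.7  5.6] [0.4545 0.0382 0.1798]
0.1555 6.7917 [-4.6 -0.5 18.1] [0.4547 0.0382 0.1792]
```

View pics/scene3.png

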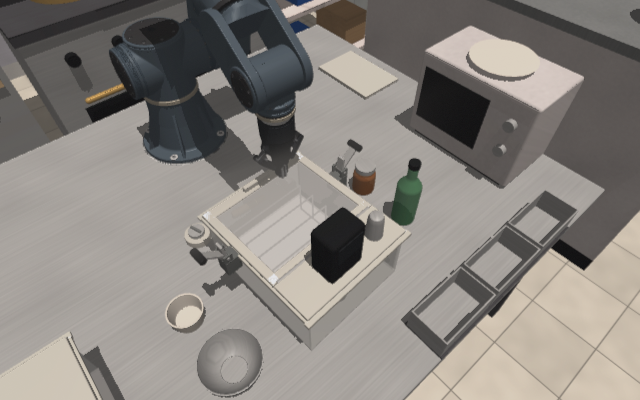

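The lid is flat: there is a hard stop at tip height about 0.157, and the picture shows the lid on the rim with both levers open (grips at (353,147) and (197,258)). Left latch next.

```bash
cat >> h.py <<'E'
def Qf(phi): return [np.cos(phi/2),np.sin(phi/2),0,0]
E
python3 - <<'E'
from h import *
from cell import r,optics
import cv2
r.move_linear(W(-.135,.06,.30),vel=.25)
print(r.current_q())
best=None
for phi in [np.pi/2+yaw,3*np.pi/2+yaw]:
    q=r.inverse_kinematics(W(-.05,.26,.30),Qf(phi)); print(phi,q)
    if q is not None:
        c=abs(q[5]);
        if best is None or c<best[0]: best=(c,phi)
phi=best[1]
r.move_to(W(-.05,.26,.30),Qf(phi))
r.move_linear(W(-.05,.26,.192),vel=.2)
print(phi,r.current_t(),r.current_tool_pos(),r.current_contact_force())
for n in ["scene","top"]:
    d=optics.get_image(n); cv2.imwrite(f"pics/{n}4.png",d["pixels"][80:300,200:460,::-1].repeat(2,0).repeat(2,1))
E
```

```text
[-1.83893338e-02  1.07026879e-01  1.79174525e+00 -5.84515260e-06
  1.24460056e+00 -1.64946967e+00]
1.6310963267948966 [ 3.51621335e-01  3.47494512e-01  1.48352382e+00 -4.44089210e-16
  1.31057432e+00  2.91321335e-01]
4.7726889803846895 [ 3.51621335e-01  3.47494512e-01  1.48352382e+00 -4.44089210e-16
  1.31057432e+00 -2.85027132e+00]
1.6310963267948966 10.0 [0.52768175 0.24297409 0.21515003] [ 0.65072195 -0.29216086  0.79224172]
```

View pics/scene4.png

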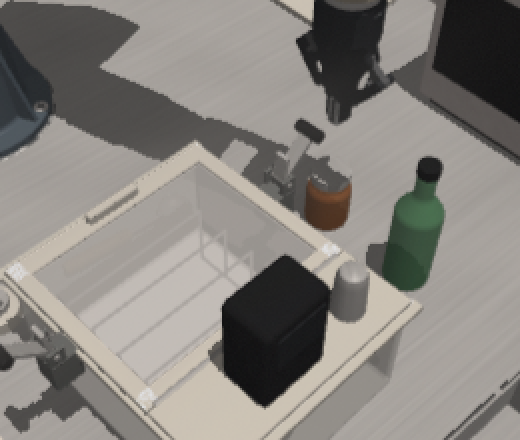

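View pics/top4.png

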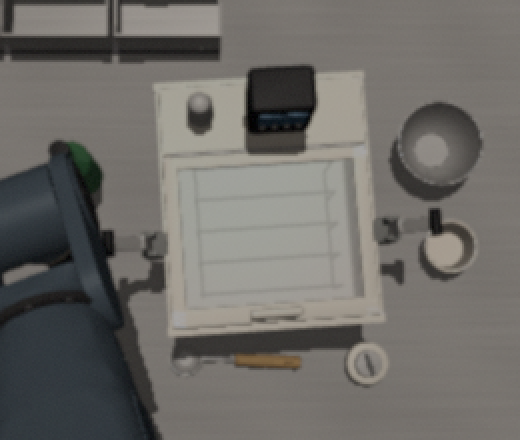

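The fingertips stand outside the left grip (scene crop: fingers (338,110), grip (310,130)), and the lid is shut with nothing else disturbed. Pushing inwards now.

```bash
python3 - <<'E'
from h import *
from cell import r,optics
import cv2
f0=np.array(r.current_contact_force())
for ty,z in [(.235,.192),(.225,.194),(.215,.196),(.205,.199),(.195,.202),(.185,.204),(.177,.205),(.170,.206),(.163,.206)]:
    r.move_linear(W(-.05,ty,z),vel=.08)
    f=np.array(r.current_contact_force())-f0
    print(ty,round(r.current_t(),2),np.round(f,1))
    if np.linalg.norm(f)>30: break
r.sleep(.2)
for n in ["scene","top"]:
    d=optics.get_image(n); cv2.imwrite(f"pics/{n}5.png",d["pixels"][80:300,200:460,::-1].repeat(2,0).repeat(2,1))
E
```

```text
0.235 10.56 [-1.7  0.  -0.4]
0.225 10.83 [-5.2 19.4 13.1]
0.215 11.11 [ 0.5 11.2  8.6]
0.205 11.39 [-0.6  3.6  2. ]
0.195 11.68 [-1.7  0.6  0.2]
0.185 11.95 [-2.2  0.2  0.2]
0.177 12.2 [-1.8  0.7  0.5]
0.17 12.45 [-1.1  0.5 -1.4]
0.163 12.7 [-1.7  0.2 -1.3]
```

View pics/scene5.png

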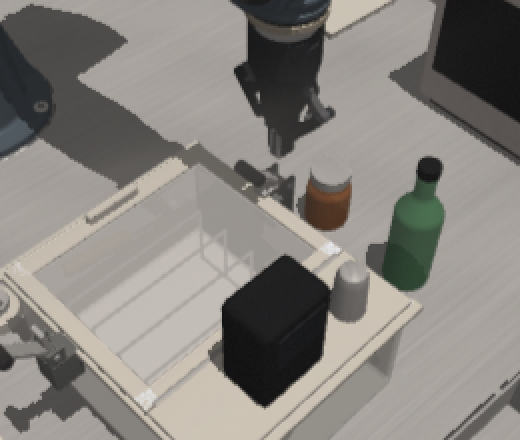

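The left lever now lies inwards over the lid (grip at (255,172) in the crop). On to the right.

```bash
python3 - <<'E'
from h import *
from cell import r,optics
import cv2
r.move_linear(W(-.05,.175,.32),vel=.25)
phi=np.pi/2+yaw
r.move_to(W(-.05,-.26,.32),Qf(phi))
r.move_linear(W(-.05,-.26,.192),vel=.2)
print(r.current_t(),r.current_tool_pos())
f0=np.array(r.current_contact_force());print(f0)
for ty,z in [(.235,.192),(.225,.194),(.215,.196),(.205,.199),(.195,.202),(.185,.204),(.177,.205),(.170,.206),(.163,.206)]:
    r.move_linear(W(-.05,-ty,z),vel=.08)
    f=np.array(r.current_contact_force())-f0
    print(ty,round(r.current_t(),2),np.round(f,1))
    if np.linalg.norm(f)>30: break
r.sleep(.2)
d=optics.get_image("scene"); cv2.imwrite("pics/scene6.png",d["pixels"][80:300,150:450,::-1].repeat(2,0).repeat(2,1))
E
```

```text
16.0 [ 0.55908215 -0.27612029  0.2152456 ]
[0.12683306 0.39720577 0.79838837]
0.235 16.46 [-1.2 -1.6 -1.2]
0.225 16.73 [ -1.2 -14.9   7.7]
0.215 17.01 [  1.6 -16.5  11.8]
0.205 17.29 [ 0.2 -4.5  3.4]
0.195 17.57 [-0.3 -1.4 -0.5]
0.185 17.85 [-0.4 -1.  -0.8]
0.177 18.1 [-0.3 -0.3 -0.9]
0.17 18.35 [-0.6 -1.  -0.9]
0.163 18.6 [-1.2 -0.3 -1.4]
```

View pics/scene6.png

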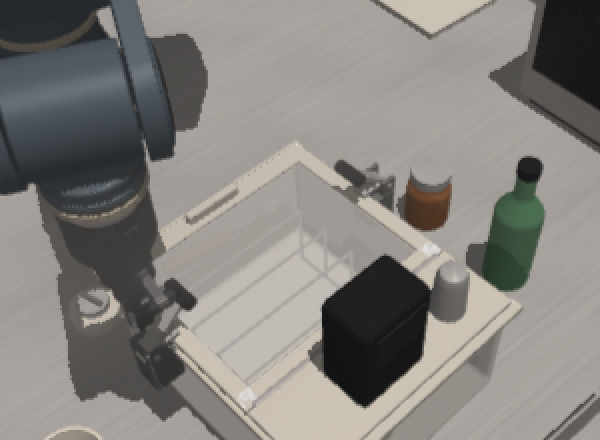

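The right lever is over too (grip at (180,293)). I'll retreat and check grip positions and bystanders by depth.

```bash
python3 - <<'E'
from h import *
from cell import r,optics
import cv2
r.move_linear(W(-.05,-.175,.36),vel=.25)
r.move_to([.25,-.35,.40],Qf(np.pi/2+yaw))
r.sleep(.3)
print(r.current_t(),r.current_contact_force())
for n in ["scene","top"]:
    d=optics.get_image(n);pickle.dump(d,open(n+"7.pkl","wb"))
d=pickle.load(open("top7.pkl","rb"));a=cv2.resize(d["pixels"][100:280,215:455,::-1],None,fx=3.33,fy=3.33,interpolation=cv2.INTER_CUBIC)
cv2.imwrite("pics/top7.png",a)
E
```

```text
21.2083 [ 0.18197825 -0.60834759  0.00680537]
```

View pics/top7.png

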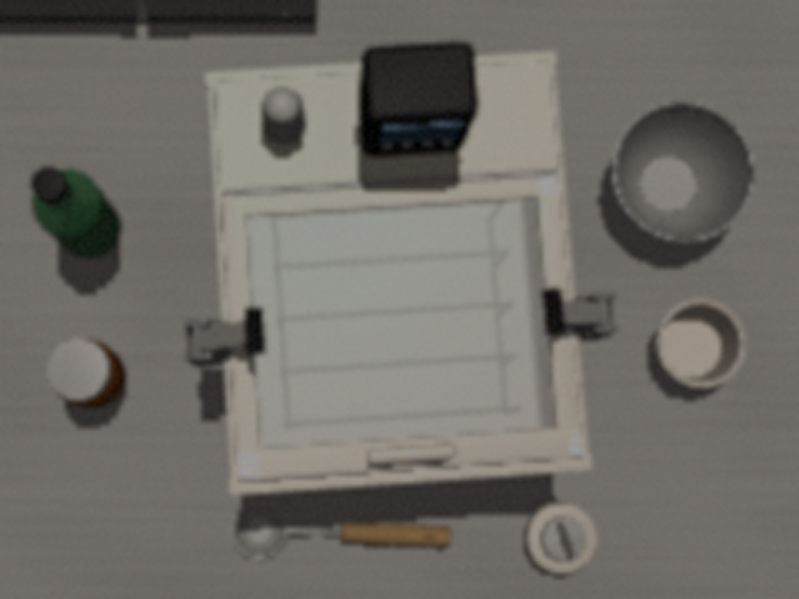

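The top crop shows the grips inwards at (254,330) and (553,312), the lid flat, and every bystander at the same pixels as at the start. I'll check this with numbers.

```bash
python3 - <<'E'
from h import *
np.set_printoptions(precision=4,suppress=True)
d=pickle.load(open("top7.pkl","rb"))
T=lambda u,v:(215+u/3.33-.35,100+v/3.33-.35)
def tub(p): q=p[:2]-O; return np.array([q@X,q@Y,p[2]])
for n,P in [("gL",(254,330)),("gR",(553,312)),("lidFL",(290,466)),("lidFR",(520,452)),("lidmid",(236,260))]:
    print(n,tub(dep(d,*T(*P))))
for n,P in [("gL",(254,330)),("gR",(553,312))]: print(n,tub(atz(d,*T(*P),.21)))
E
```

```text
gL [-0.1652  0.0729  1.2466]
gR [-0.0541 -0.1145  0.2114]
lidFL [-0.1583  0.098   0.1543]
lidFR [-0.1599 -0.0879  0.1573]
lidmid [0.0116 0.1311 0.1576]
gL [-0.0524  0.1177  0.21  ]
gR [-0.054  -0.1148  0.21  ]
```

```bash
python3 - <<'E'
from cell import r
r.hand_in(); print(r.current_t())
E
```

```text
the job is handed in; nothing more can be done
the job is handed in; nothing more can be done
```

The tub is closed and the job is handed in. With the fingers shut, I pressed the lid down along its arc until it stopped hard on the rim, at 18 N. Then I pushed the left lever and then the right one over centre from outside, at up to about 24 N.

Last checks, made after the arm had backed away (clock about 21 s of the 51 s allowed):
- **Latches:** both grips were inside over the lid, at tub y = +118 and -115 mm, against ±117 mm expected when latched. The right grip's top read 211 mm, against 212 mm expected. The left grip gave no depth reading, so its position assumes that height, but the pictures show it lying inwards like the right one.
- **Lid:** its top measured 154 to 158 mm along the front and side, against 158 mm expected. The 154 mm reading at the front left is a little low, but it points to shut rather than open.
- **Bystanders:** the shaker, bottle, jar, spoon, timer, ramekin and bowl appear at the same pixels as at the start.

No check failed. The joint angles themselves could not be read directly, and handing in reports no verdict.

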